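# Stack mirror-frame corners crosswise

## Robot

A 6-joint arm with a two-finger parallel gripper is mounted at the origin on the work surface. World frame = base frame: x ahead of the robot, y to its left, z up, the work surface at z = 0. Lengths are in m, angles in rad, forces in N, time in s.
With the tool pointing down it reaches from about 0.275 to 0.85 m from the base axis. Payload 5.2 kg.
Tool frame: the origin (TCP) lies between the finger pads; the fingertips stand 19 mm ahead of it and the grasp point (between the pads) is the TCP; z points along the fingers, y is the line along which they close (so a half turn about z gives the same grasp; the last joint's range is limited). The gripper opens to 85 mm and grips with 20 to 120 N. Pads are 22 mm wide; open, the fingers measure 114 mm over their backs; the gripper's body (76 mm by 85 mm) begins 54 mm behind the grasp point. The pads swing forward as they close: fully open they stand 13 mm farther back than shut.
Start: joints at [0.995, 0.259, 1.535, -0, 1.348, -0.203], TCP at [0.2, 0.512, 0.218] pointing down, gripper open.
Joint ranges: [-3.14, 3.14], [-0.91, 2.08], [0.19, 2.58], [-1.22, 4.36], [0.22, 2.71], [-3.12, 3.12]. Speed limits (rad/s): [2.57, 2.57, 3.14, 3.14, 3.14, 3.14].

## Interface

Orientations are given as a 3x3 rotation matrix whose columns are the frame's x, y, z axes.
In Python, from station import bot gives the robot as it stands.
- The arm moves only by the shell command python3 -m handwheel 'ROWS'. ROWS is JSON, a list of rows, each an object with "translation": the shift along the tool's x, y, z in m, a list of three; "twist": the turn about the tool's z in rad; "fingers": the finger opening in m, from 0 to 0.0854. A call has 1 to 10 rows; each row shifts and turns the commanded pose from where the row before left it, along the tool's axes as they then stand; what a row does not reach is not made up. A row lasts 1/12 s, in which the tool goes at most 41.7 mm and 7.16 degrees, less where a joint would pass 70% of its speed; a pose out of reach is approached as far as the arm can. A call is refused whole if a number of a shift passes 0.0417 or a number of a turn 0.125, either way. A call with a gripper value outside its range is refused whole. The fingers move at their own pace and stop on an object; the grip force is fixed at half the most. Time passes only in rows, so rows that do not move let the fingers close. It gives the time, the measured TCP pose, the force, the opening and the grip force at its end, in the units of the state.
- bot.get_obs(): the state, without advancing time (a new reading comes with each control period).
- bot.read_camera(name): name is "side" or "top"; returns a dict with "pixels" (480x640x3 uint8, red, green, blue), "z_map" (480x640 float32, m along the optical axis (not along the pixel's ray), 0 where there is no reading), "camera_matrix" (3x3 intrinsics, pixels), "k1" (the pictures are not rectified: a ray, as slopes to the right and down, at radius r is drawn at 1 + k1 r^2 times it, then the intrinsics apply), "eye" and "rotation" of the camera in the world. Camera axes: x right, y up, looking along -z (the intrinsics and any distortion apply to the point x, -y, -z); pixel columns grow to the right and rows downward; lengths in m; the calibration is good to about 2 mm. A picture is of the moment at which its call begins.
- bot.hand_in(): hands the job in; it is judged then, once.
Trained networks look in the newest picture that a camera, given by its name, has taken for a name from the list of things; names that differ only in an ending like _2 or _b are one class to them, and where a whole thing is asked for, a point or a joint stands for the part that bears it (a point fixed in the world has none). Each returns a list of dicts, best first, with "confidence" (0 to 1); they miss things now and then, are a little off and sometimes report something else, mostly with a low value. They report only what shows in the picture. A call takes as long as a camera call. They do not tell look-alikes from the thing itself.
- bot.spot_in(query, camera): "centre" ([x, y, z] in m, in world coordinates, good to about 4 mm: the middle of the surface that is visible of it).
- bot.cut_out(query, camera): "pixels" (480x640 bool, what is visible of it).
The state is a dict: "time_s": time; "q": joint angles; "joint_velocities": joint speeds; "joint_torque": joint torques, N m; "ee_pos": TCP position; "ee_rot": TCP orientation; "contact_force": force on the tool from outside, world axes, zero at the start; "wrist_torque": the same for the moment, N m; "opening": opening from 0.0 (shut) to 1.0 (fully open); "gripper_force": force on a finger pad.
Only numpy, scipy, OpenCV 4.12 (cv2) and the standard library are available. Lean on these libraries where they do the work, as an engineer would, in place of code of your own. Each camera call takes 0.05 s, during which the arm holds its last target. There are 200 camera calls.

## Task

On the felt-covered board lies one L-shaped wooden frame corner. Stack the other two corners flat on it, one upon the other, each turned half round from the one beneath so that the heels alternate between opposite corners and the pile makes a neat square three high. One of them is stuck in the gluing jig, where it cannot be lifted, but it can be pushed out from behind through the gap in the jig's back. Either may go on first; do not knock over the bottle.

Things in the scene. Friction and masses are not known exactly. Their poses are not given: they have to be found in the camera images.
- corner_base_mid (a point): Bottom corner piece, loose on the felt board. All three are alike: flat L of light wood 20 mm thick, about 70 g, two legs 84 mm long outside, 32 mm wide. Origin: middle of its 84 x 84 square, half-way up. Axes: z up; legs fill x -42..42, y -42..-10 and x -42..-10, y -42..42 mm.
- corner_base_heel (a point): Centre of that piece's heel (the 32 x 32 mm block where its legs meet), half-way up: 26 mm to -x and 26 mm to -y of the middle of its square. Axes as there.
- corner_loose_mid (a point): Corner piece lying free on the bench, same L shape (legs 84 x 32 mm, 20 mm thick, about 70 g). Origin: middle of its 84 x 84 square, half-way up. Axes: z up; legs fill x -42..42, y -42..-10 and x -42..-10, y -42..42 mm.
- corner_loose_heel (a point): Centre of that piece's heel (the 32 x 32 mm block where its legs meet), half-way up: 26 mm to -x and 26 mm to -y of the middle of its square. Axes as there.
- corner_stuck_mid (a point): Same L-shaped piece, in the jig, resting on the bench. Its +x points along the jig's -x: one leg across the jig's back, the other along the jig's +y wall, end flush with the open front. Origin: middle of its 84 x 84 square, half-way up. Axes: z up; legs fill x -42..42, y -42..-10 and x -42..-10, y -42..42 mm.
- corner_stuck_heel (a point): Centre of that piece's heel (the 32 x 32 mm block where its legs meet), half-way up: 26 mm to -x and 26 mm to -y of the middle of its square. Axes as there.
- board_top (a point): Centre of the top of the fixed felt-covered dark board, 160 x 160 mm, top 15 mm above the bench. z is up.
- jig_mid (a point): Dark wood gluing jig fixed to the bench: walls 22 mm high round three sides of a floorless pocket, y -43.5..43.5, x -42..43.5 mm; side walls 15 mm thick; front (-x) open. This point is the pocket's centre, 10 mm above the bench; z up, x to the back. A piece pushed 55 mm forward clears the keepers: it can be gripped by the leg that sticks out and lifted.
- jig_gap (a point): Middle of the gap in the jig's back wall, 50.5 mm to +x of jig_mid, same height and axes. Wall 14 mm thick, gap 54 mm wide (y), open at the top and down to the bench, for closed fingers pushing to -x (a few N). Steel keeper plates either side of it (x -35..7, |y| over 27 mm, top 26 mm above the bench) cover the pocket's back corners.
- bottle: White bottle with a red cap, 48 mm across, 120 mm tall, loose, on the bench beyond the board. Origin at the centre of its underside, z up.
Not all that is in view belongs to the job. Leave any turquoise look-alike of the part that bears corner_stuck_mid alone. What is shaped like the part that bears corner_loose_mid but turquoise is not meant.

How it is judged:
At the end, for the whole second after the job is handed in: The three corners lie flat in a pile on the board, the other two on the bottom one in either order, layer heights within 4 mm, level to 4.5 degrees, each within 14 mm of centred on the piece beneath and turned half round from it within 16 degrees. The bottle was not knocked over (height (world z) of corner_base_mid between 0.021 and 0.029 m and angle between corner_base_mid's own z axis and vertical below 0.08 rad and ((horizontal distance between corner_loose_mid and corner_base_mid below 0.014 m and angle between the x axis of corner_loose_mid and the x axis of corner_base_mid, either way round below 0.28 rad and horizontal distance between corner_loose_heel and corner_base_heel above 0.055 m and horizontal distance between corner_stuck_mid and corner_loose_mid below 0.014 m and angle between the x axis of corner_stuck_mid and the x axis of corner_loose_mid, either way round below 0.28 rad and horizontal distance between corner_stuck_heel and corner_loose_heel above 0.055 m and height (world z) of corner_loose_mid between 0.041 and 0.049 m and angle between each of corner_loose_mid, corner_stuck_mid's own z axis and vertical below 0.08 rad and height (world z) of corner_stuck_mid between 0.061 and 0.069 m) or (horizontal distance between corner_stuck_mid and corner_base_mid below 0.014 m and angle between the x axis of corner_stuck_mid and the x axis of corner_base_mid, either way round below 0.28 rad and horizontal distance between corner_stuck_heel and corner_base_heel above 0.055 m and horizontal distance between corner_loose_mid and corner_stuck_mid below 0.014 m and angle between the x axis of corner_loose_mid and the x axis of corner_stuck_mid, either way round below 0.28 rad and horizontal distance between corner_loose_heel and corner_stuck_heel above 0.055 m and height (world z) of corner_stuck_mid between 0.041 and 0.049 m and angle between each of corner_stuck_mid, corner_loose_mid's own z axis and vertical below 0.08 rad and height (world z) of corner_loose_mid between 0.061 and 0.069 m))); the robot touches nothing.
It fails at once if the bottle is knocked over (angle between bottle's own z axis and vertical above 0.6 rad).
It also fails if it takes over 64 s, if anything falls off the work surface, if the arm or the gripper's body presses on something with over 40 N, if the wrist force passes 120 N, or if a joint passes its speed limit or range.

## Working session

There is one attempt and no reset: what is moved stays moved. The work goes in short steps, Python scripts to look and compute and a shell command to move; the robot and the scene stay as the last step left them, time stands still between calls to the robot, and variables do not carry over. Pictures are saved under pics/ and viewed, at most 10 in all, crops included, and the job is handed in when it is done.

```bash
mkdir -p pics; ls; cat > h.py <<'E'
import numpy as np, cv2
from station import bot
def cloud(c):
    z=c['z_map'];K=c['camera_matrix'];v,u=np.mgrid[0:480,0:640]
    a=(u-K[0][2])/K[0][0];b=(v-K[1][2])/K[1][1]
    x,y=a.copy(),b.copy()
    for _ in range(10):
        s=1+c['k1']*(x*x+y*y);x=a/s;y=b/s
    P=np.stack([x*z,-y*z,-z],-1)@np.array(c['rotation']).T+np.array(c['eye'])
    P[z==0]=np.nan
    return P
E
python3 - <<'E'
from h import *
ims=[]
for n in ("top","side"):
    c=bot.read_camera(n);cv2.imwrite(f"pics/{n}0.png",c['pixels'][:,:,::-1])
    print(n,c['eye'],np.round(c['rotation'],2).tolist())
    for q in ("corner_base_mid","corner_loose_mid","corner_stuck_mid","board_top","jig_mid","jig_gap","bottle"):
        print(q,[(np.round(d['centre'],3).tolist(),round(d['confidence'],2)) for d in bot.spot_in(q,n)])
print(bot.get_obs())
E
```

```text
pics
top [0.47576044 0.07917097 1.07257794] [[0.02, 1.0, -0.06], [-1.0, 0.02, 0.02], [0.02, 0.06, 1.0]]
corner_base_mid [([0.519, -0.008, 0.036], 0.67)]
corner_loose_mid [([0.605, -0.205, 0.018], 0.62), ([0.497, -0.313, 0.026], 0.6)]
corner_stuck_mid [([0.327, 0.324, 0.021], 0.96), ([0.546, 0.306, 0.021], 0.81), ([0.547, 0.461, 0.018], 0.76), ([0.499, -0.312, 0.022], 0.47)]
board_top [([0.565, 0.03, 0.021], 0.9), ([0.563, 0.272, 0.026], 0.42)]
jig_mid [([0.565, 0.272, 0.026], 0.95)]
jig_gap [([0.556, 0.274, 0.029], 0.57)]
bottle [([0.74, 0.112, 0.083], 0.69)]
side [ 0.10077147 -0.55145139  0.79574014] [[0.8, 0.42, -0.43], [-0.6, 0.55, -0.58], [-0.01, 0.72, 0.69]]
corner_base_mid [([0.522, -0.021, 0.036], 0.8)]
corner_loose_mid [([0.6, -0.218, 0.02], 0.64), ([0.497, -0.32, 0.017], 0.58)]
corner_stuck_mid [([0.323, 0.319, 0.021], 0.67), ([0.542, 0.306, 0.019], 0.65), ([0.545, 0.457, 0.019], 0.62), ([0.555, 0.021, 0.017], 0.18)]
board_top [([0.557, 0.019, 0.017], 0.71)]
jig_mid [([0.557, 0.252, 0.021], 0.73)]
jig_gap [([0.558, 0.254, 0.023], 0.65)]
bottle [([0.736, 0.108, 0.066], 0.58)]
{'time_s': 0.8, 'q': array([ 9.95200941e-01,  2.58543096e-01,  1.53495471e+00, -1.15289234e-07,
        1.34795153e+00, -2.02783486e-01]), 'joint_velocities': array([ 0.0016401 ,  0.00066629,  0.00132328,  0.00093745,  0.00095478,
       -0.0008924 ]), 'joint_torque': array([ 3.65660881e-04, -4.45877695e+01, -2.90880078e+01, -2.19425619e-04,
        5.39650719e-04, -9.37007894e-05]), 'ee_pos': array([0.20032445, 0.51226936, 0.21785861]), 'ee_rot': array([[-9.31306843e-01,  3.64235581e-01,  7.81065058e-05],
       [ 3.64235589e-01,  9.31306835e-01,  1.20162616e-04],
       [-2.89736224e-05,  1.40357436e-04, -9.99999990e-01]]), 'contact_force': array([ 0.55624596, -0.19748671, -0.27122725]), 'wrist_torque': array([-0.00963645, -0.00227141,  0.02253045]), 'gripper_force': 0.0, 'opening': 0.9983627515784637}
```

View pics/top0.png

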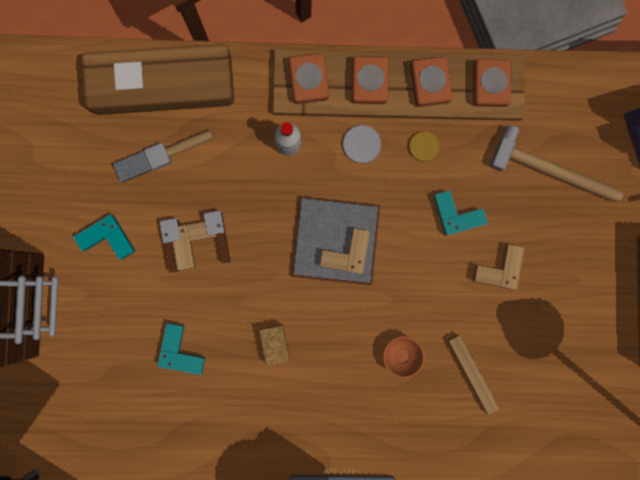

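View pics/side0.png

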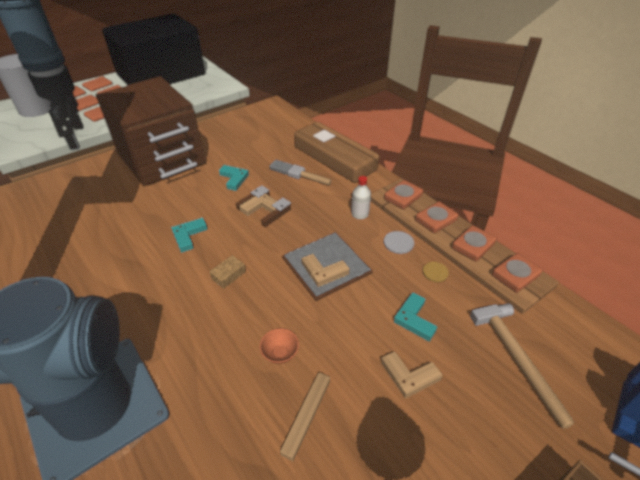

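Candidates in the top picture are wooden (503,267) and turquoise (460,213), (105,237), (180,350). The wooden one is the loose corner because turquoise is excluded. The base is the wooden one on the board (347,252), and the stuck one is the wooden one in the jig (185,245). I'll confirm with one enlarged crop.

```bash
python3 - <<'E'
from h import *
im=cv2.imread("pics/top0.png")
a=cv2.resize(im[200:285,140:240],None,fx=4,fy=4,interpolation=cv2.INTER_CUBIC)
b=cv2.resize(im[195:280,280:380],None,fx=4,fy=4,interpolation=cv2.INTER_CUBIC)[:, :]
d=cv2.resize(im[185:300,430:530],None,fx=2.4,fy=2.4,interpolation=cv2.INTER_CUBIC)
o=np.zeros((600,800,3),np.uint8);o[:340,:400]=a;o[:340,400:]=b;o[340:340+min(260,d.shape[0]),:240]=d[:260]
cv2.imwrite("pics/crop1.png",o)
for (u,v) in [(503,267),(512,255),(345,262),(358,245),(183,255),(170,230),(213,222),(198,231),(460,213)]:
    print(u,v,im[v,u],cv2.cvtColor(im[v:v+1,u:u+1],cv2.COLOR_BGR2HSV)[0,0])
E
```

```text
503 267 [28 43 62] [ 13 140  62]
512 255 [ 80 114 146] [ 15 115 146]
345 262 [ 83 118 150] [ 16 114 150]
358 245 [ 83 120 152] [ 16 116 152]
183 255 [ 84 121 153] [ 16 115 153]
170 230 [131 129 131] [150   4 131]
213 222 [131 127 132] [156  10 132]
198 231 [ 82 118 149] [ 16 115 149]
460 213 [33 50 71] [ 13 136  71]
```

View pics/crop1.png

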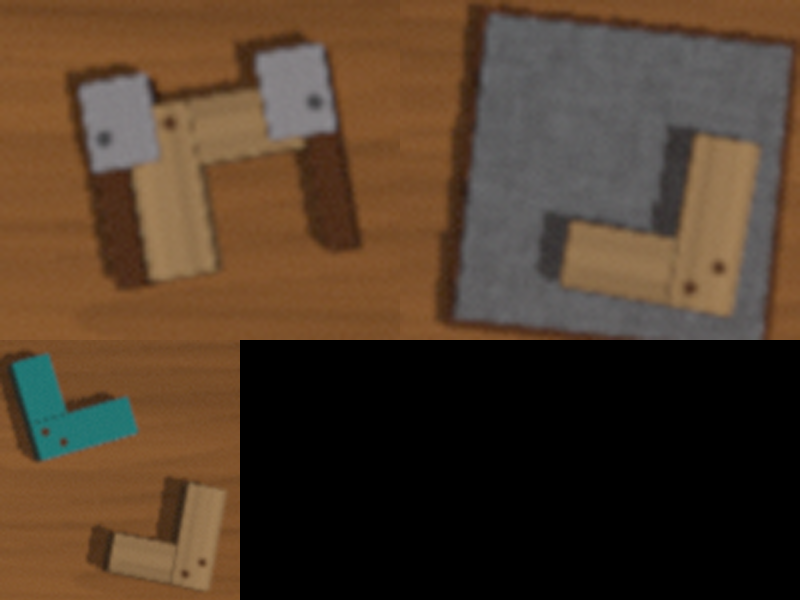

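The crop shows that the pale-wood L's on the board, in the jig and at (503,267) are the right ones, and that the look-alike at (460,213) is turquoise. Next I'll fit L poses in both cameras.

```bash
cat >> h.py <<'E'
from scipy.optimize import minimize
L=np.array([[-42,-42],[42,-42],[42,-10],[-10,-10],[-10,42],[-42,42]])/1e3
R2=lambda t:np.array([[np.cos(t),-np.sin(t)],[np.sin(t),np.cos(t)]])
def proj(c,P):
    p=(np.asarray(P)-c['eye'])@np.array(c['rotation']);K=c['camera_matrix']
    x=p[:,0]/-p[:,2];y=-p[:,1]/-p[:,2];s=1+c['k1']*(x*x+y*y)
    return np.stack([K[0][0]*x*s+K[0][2],K[1][1]*y*s+K[1][2]],-1)
S=4
def fill(c,poly,z,x0,y0,n,m=None):
    m=np.zeros((n*S,n*S),np.uint8) if m is None else m
    p=(proj(c,np.c_[poly,np.full(len(poly),z)])-[x0,y0]+.5)*S-.5
    cv2.fillPoly(m,[np.round(p*16).astype(np.int32)],1,shift=4);return m
def fitL(c,guess,z,jig=False,n=70):
    """guess x,y,theta of the L's frame; z of its top"""
    hsv=cv2.cvtColor(c['pixels'][:,:,::-1].copy(),cv2.COLOR_BGR2HSV)
    M=((hsv[...,0]>=11)&(hsv[...,0]<=22)&(hsv[...,1]<138)&(hsv[...,1]>70)&(hsv[...,2]>100)).astype(np.float32)
    u,v=proj(c,[[guess[0],guess[1],z]])[0].astype(int);x0,y0=max(u-n//2,0),max(v-n//2,0)
    m=cv2.resize(M[y0:y0+n,x0:x0+n],(n*S,n*S),interpolation=cv2.INTER_LINEAR)>.5
    def cost(p,full=False):
        R=R2(p[2]);t=fill(c,L@R.T+p[:2],z,x0,y0,n);a=np.ones_like(t)
        if jig:
            for s in (1,-1):  # keepers, in piece frame (x flipped, y flipped)
                k=np.array([[-15.5,s*27],[-57.5,s*27],[-57.5,s*60],[-15.5,s*60]])/1e3
                k=k@R.T+p[:2]; b=fill(c,k,.026,x0,y0,n); a[b>0]=0
        t=t*a; return 1-(t&m).sum()/max((t|m).sum(),1)
    best=min((minimize(cost,[guess[0]+dx,guess[1]+dy,guess[2]+dt],method='Nelder-Mead',
      options=dict(initial_simplex=np.array(guess)+[dx,dy,dt]+np.array([[0,0,0],[.008,0,0],[0,.008,0],[0,0,.15]]),xatol=1e-5,fatol=1e-5))
      for dx,dy,dt in [(0,0,0),(.006,-.006,.1),(-.006,.006,-.1)]),key=lambda r:r.fun)
    return np.r_[best.x,best.fun]
E
python3 - <<'E'
from h import *
for n in ("top","side"):
    c=bot.read_camera(n)
    # base heel at image right-down: heel dir world (-x,-y): theta~0 region
    for nm,g,z,j in [("base",(.53,.0,-.1),.035,0),("loose",(.51,-.30,-.1),.02,0),("stuck",(.545,.29,3.3),.02,1)]:
        if nm=="loose": g=(.498,-.312,-.1)
        print(n,nm,np.round(fitL(c,g,z,j),4))
    P=cloud(c)
    hsv=cv2.cvtColor(c['pixels'][:,:,::-1].copy(),cv2.COLOR_BGR2HSV)
    for d in bot.cut_out("bottle",n)[:1]:
        q=P[d['pixels']];q=q[~np.isnan(q[:,0])];print("bottle",np.round(np.percentile(q,[5,50,95],axis=0),3).tolist())
E
```

```text
top base [ 0.5392  0.0045 -0.1529  0.0391]
top loose [ 0.5157 -0.2994 -0.1795  0.0513]
top stuck [0.5408 0.2926 3.3388 0.0583]
bottle [[0.723, 0.099, 0.021], [0.736, 0.117, 0.082], [0.754, 0.136, 0.121]]
side base [ 0.5333 -0.0014 -0.1689  0.4176]
side loose [ 0.5055 -0.3044 -0.1776  0.2993]
side stuck [0.5301 0.2835 3.5575 0.6503]
```

```bash
python3 -m handwheel '[{"translation":[0,0,0],"twist":-0.114,"fingers":0},{"translation":[0,0,0],"twist":-0.114,"fingers":0},{"translation":[0,0,0],"twist":-0.114,"fingers":0},{"translation":[0,0,0],"twist":-0.114,"fingers":0},{"translation":[0,0,0],"twist":-0.114,"fingers":0},{"translation":[-0.027,-0.02,0],"twist":0,"fingers":0},{"translation":[-0.027,-0.02,0],"twist":0,"fingers":0},{"translation":[-0.027,-0.02,0],"twist":0,"fingers":0},{"translation":[-0.027,-0.02,0],"twist":0,"fingers":0},{"translation":[-0.027,-0.02,0],"twist":0,"fingers":0}]'
python3 -m handwheel '[{"translation":[-0.027,-0.02,0],"twist":0,"fingers":0},{"translation":[-0.027,-0.02,0],"twist":0,"fingers":0},{"translation":[-0.027,-0.02,0],"twist":0,"fingers":0},{"translation":[-0.027,-0.02,0],"twist":0,"fingers":0},{"translation":[-0.027,-0.02,0],"twist":0,"fingers":0},{"translation":[-0.027,-0.02,0],"twist":0,"fingers":0},{"translation":[-0.027,-0.02,0],"twist":0,"fingers":0},{"translation":[-0.027,-0.02,0],"twist":0,"fingers":0},{"translation":[-0.025,0.003,0],"twist":0,"fingers":0},{"translation":[0,0,0],"twist":0,"fingers":0}]'
cat > goto.py <<'E'
import sys; from h import *
x,y,z,ty=map(float,sys.argv[1:5])   # ty: wanted angle of tool y axis
o=bot.get_obs();R=np.array(o['ee_rot']);p=np.array(o['ee_pos'])
a=np.arctan2(R[1,1],R[0,1]);d=(ty-a+np.pi/2)%np.pi-np.pi/2
print("t",round(o['time_s'],2),"p",p.round(4),"ya",round(a,3),"tilt",R[2,2].round(4),"F",np.round(o['contact_force'],1),"open",round(o['opening']*85.4,1),"q6",round(o['q'][5],2))
print("tool shift",(R.T@([x,y,z]-p)).round(4),"twist",round(-d,3))
E
python3 goto.py .623 .314 .026 1.768
```

```text
time_s: 1.83
ee_pos: [0.3535, 0.4399, 0.2179]
ee_rot: [[-0.981, -0.196, 0.0], [-0.196, 0.981, 0.0], [-0.0, 0.0, -1.0]]
contact_force: [0.1, 0.5, -0.2]
opening: -0.003
gripper_force: 0.0
time_s: 2.67
ee_pos: [0.6237, 0.3324, 0.2161]
ee_rot: [[-0.981, -0.192, 0.001], [-0.192, 0.981, 0.0], [-0.001, -0.0, -1.0]]
contact_force: [-0.5, -0.7, 0.2]
opening: 0.0
gripper_force: 0.0
t 2.67 p [0.6237 0.3324 0.2161] ya 1.764 tilt -1.0 F [-0.5 -0.7  0.2] open 0.0 q6 -1.43
tool shift [ 0.0044 -0.0179  0.1901] twist -0.004
```

```bash
python3 -m handwheel '[{"translation":[0,-0.018,0],"twist":0,"fingers":0},{"translation":[0,0,0.04],"twist":0,"fingers":0},{"translation":[0,0,0.04],"twist":0,"fingers":0},{"translation":[0,0,0.04],"twist":0,"fingers":0},{"translation":[0,0,0.03],"twist":0,"fingers":0},{"translation":[0,0,0],"twist":0,"fingers":0}]'
python3 goto.py .623 .314 .026 1.768
```

```text
time_s: 3.17
ee_pos: [0.617, 0.3147, 0.0597]
ee_rot: [[-0.98, -0.196, -0.014], [-0.196, 0.981, -0.004], [0.014, -0.002, -1.0]]
contact_force: [-1.0, -1.4, -0.7]
opening: -0.002
gripper_force: 0.0
t 3.17 p [0.617  0.3147 0.0597] ya 1.768 tilt -0.9999 F [-1.  -1.4 -0.7] open -0.2 q6 -1.46
tool shift [-0.0062 -0.0019  0.0336] twist 0.0
```

```bash
python3 - <<'E'
from h import *
c=bot.read_camera("side");u,v=proj(c,[[.58,.30,.03]])[0].astype(int)
cv2.imwrite("pics/s1.png",cv2.resize(c['pixels'][v-70:v+70,u-90:u+90,::-1],None,fx=4,fy=4))
E
```

```text
(no output)
```

View pics/s1.png

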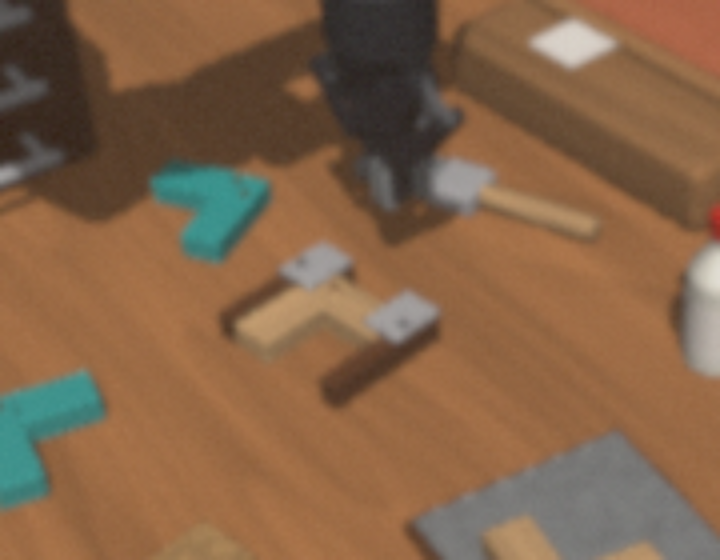

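The picture shows the fingertips (390,200) behind the gap (360,275), clear of the keepers and the scraper. I'll lower them and push.

```bash
python3 -m handwheel '[{"translation":[0,0,0.017],"twist":0,"fingers":0},{"translation":[0,0,0.016],"twist":0,"fingers":0},{"translation":[0,0,0],"twist":0,"fingers":0},{"translation":[0.009,0,0],"twist":0,"fingers":0},{"translation":[0.009,0,0],"twist":0,"fingers":0},{"translation":[0.009,0,0],"twist":0,"fingers":0},{"translation":[0.009,0,0],"twist":0,"fingers":0},{"translation":[0,0,0],"twist":0,"fingers":0}]'
python3 goto.py .5359 .2926 .026 1.768
```

```text
time_s: 3.88
ee_pos: [0.5875, 0.3099, 0.0381]
ee_rot: [[-0.98, -0.197, 0.003], [-0.197, 0.98, 0.001], [-0.003, 0.0, -1.0]]
contact_force: [-0.1, 0.8, 0.0]
opening: 0.001
gripper_force: 0.0
t 3.88 p [0.5875 0.3099 0.0381] ya 1.769 tilt -1.0 F [-0.1  0.8  0. ] open 0.1 q6 -1.45
tool shift [ 0.054  -0.0068  0.012 ] twist 0.001
```

```bash
python3 -m handwheel '[{"translation":[-0.008,-0.002,0.006],"twist":0,"fingers":0},{"translation":[0,0,0.005],"twist":0,"fingers":0},{"translation":[0,0,0],"twist":0,"fingers":0},{"translation":[0,0,0],"twist":0,"fingers":0}]'
python3 goto.py .5359 .2926 .026 1.768
```

```text
time_s: 4.22
ee_pos: [0.5962, 0.3086, 0.0233]
ee_rot: [[-0.981, -0.196, -0.001], [-0.196, 0.981, -0.0], [0.001, -0.0, -1.0]]
contact_force: [-0.6, -0.6, 0.2]
opening: 0.003
gripper_force: 0.0
t 4.22 p [0.5962 0.3086 0.0233] ya 1.768 tilt -1.0 F [-0.6 -0.6  0.2] open 0.3 q6 -1.46
tool shift [ 0.0622 -0.0039 -0.0027] twist -0.0
```

```bash
python3 -m handwheel '[{"translation":[0.007,0,-0.001],"twist":0,"fingers":0},{"translation":[0.007,0,0],"twist":0,"fingers":0},{"translation":[0.007,0,0],"twist":0,"fingers":0},{"translation":[0.007,0,0],"twist":0,"fingers":0},{"translation":[0.007,0,0],"twist":0,"fingers":0},{"translation":[0.007,0,0],"twist":0,"fingers":0},{"translation":[0.007,0,0],"twist":0,"fingers":0},{"translation":[0.007,0,0],"twist":0,"fingers":0},{"translation":[0.007,0,0],"twist":0,"fingers":0},{"translation":[0,0,0],"twist":0,"fingers":0}]'
python3 goto.py .5359 .2926 .026 1.768
```

```text
time_s: 5.05
ee_pos: [0.5322, 0.2962, 0.0247]
ee_rot: [[-0.981, -0.196, -0.002], [-0.196, 0.981, -0.0], [0.002, -0.0, -1.0]]
contact_force: [-0.9, -0.5, -0.1]
opening: 0.004
gripper_force: 0.0
t 5.05 p [0.5322 0.2962 0.0247] ya 1.768 tilt -1.0 F [-0.9 -0.5 -0.1] open 0.3 q6 -1.44
tool shift [-0.0029 -0.0042 -0.0013] twist 0.0
```

```bash
python3 -m handwheel '[{"translation":[-0.008,0,0],"twist":0,"fingers":0},{"translation":[0,0,-0.02],"twist":0,"fingers":0},{"translation":[0,0,-0.04],"twist":0,"fingers":0.06},{"translation":[0,0.03,-0.025],"twist":0,"fingers":0.06},{"translation":[0,0.04,0],"twist":0,"fingers":0.06},{"translation":[0,0.04,0],"twist":0,"fingers":0.06},{"translation":[0,0.03,0],"twist":0,"fingers":0.06},{"translation":[0,0,0],"twist":0,"fingers":0.06}]'
python3 - <<'E'
from h import *
c=bot.read_camera("top");print(np.round(fitL(c,(.482,.281,3.34),.02),4))
print(np.round(fitL(c,(.539,.0045,-.153),.035),4))
u,v=proj(c,[[.50,.28,.03]])[0].astype(int)
cv2.imwrite("pics/t1.png",cv2.resize(c['pixels'][v-60:v+60,max(u-80,0):u+80,::-1],None,fx=4,fy=4))
E
python3 goto.py .482 .281 .1 1.768
```

```text
time_s: 5.72
ee_pos: [0.5136, 0.4414, 0.1103]
ee_rot: [[-0.98, -0.2, 0.001], [-0.2, 0.98, 0.004], [-0.002, 0.003, -1.0]]
contact_force: [0.7, 0.4, 0.0]
opening: 0.704
gripper_force: 0.0
[0.5416 0.2925 3.3544 0.0555]
[ 0.539   0.0043 -0.1626  0.0393]
t 5.77 p [0.5142 0.4386 0.1098] ya 1.772 tilt -1.0 F [-0.4 -0.1 -0. ] open 59.7 q6 -1.23
tool shift [ 0.0631 -0.148   0.0095] twist 0.004
```

View pics/t1.png

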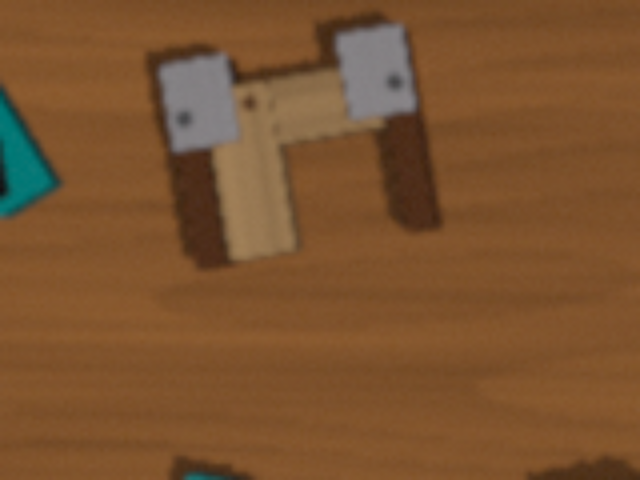

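The picture shows the piece still in the jig at (260,170), so the fingers did not push it. I'll check where the fingertips really are relative to the TCP.

```bash
python3 - <<'E'
from h import *
o=bot.get_obs();p=np.array(o['ee_pos']);R=np.array(o['ee_rot'])
for n in ("side","top"):
    c=bot.read_camera(n);P=cloud(c);im=c['pixels']
    Q=(P-p)@R
    m=(np.abs(Q[...,0])<.05)&(np.abs(Q[...,1])<.08)&(Q[...,2]<.06)&(Q[...,2]>-.15)
    q=Q[m];print(n,m.sum(),np.round(np.percentile(q,[1,50,99],axis=0),3).tolist() if m.sum() else '')
    for a in np.arange(-.06,.06,.02):
        k=(q[:,2]>a)&(q[:,2]<a+.02)
        if k.sum(): print(round(a,2),k.sum(),q[k].min(0).round(3),q[k].max(0).round(3))
    uv=proj(c,[p,p+R[:,2]*.019,[.617,.3147,.041],[.617,.3147,.0597]]).round(1);print(uv.tolist())
    if n=="side":
        u,v=uv[0].astype(int);cc=im[max(v-60,0):v+60,max(u-80,0):u+80,::-1].copy()
        cv2.circle(cc,(min(u,80),min(v,60)),1,(0,0,255),-1)
        cv2.imwrite("pics/s2.png",cv2.resize(cc,None,fx=4,fy=4))
u,v=proj(bot.read_camera("side"),[[.58,.30,.03]])[0];print(u,v)
E
```

```text
side 1064 [[-0.012, -0.069, -0.149], [0.009, -0.028, -0.097], [0.033, 0.062, -0.024]]
-0.06 110 [-0.012 -0.048 -0.06 ] [ 0.014  0.043 -0.04 ]
-0.04 93 [-0.013 -0.046 -0.04 ] [ 0.016  0.043 -0.021]
-0.02 3 [-0.002 -0.038 -0.02 ] [ 0.004  0.032 -0.019]
[[222.1, 156.6], [223.2, 162.3], [279.6, 184.6], [279.2, 179.2]]
top 744 [[-0.018, -0.07, -0.149], [0.004, -0.042, -0.119], [0.033, -0.019, -0.037]]
-0.06 2 [ 0.011 -0.038 -0.045] [ 0.011 -0.037 -0.043]
-0.04 10 [ 0.007 -0.039 -0.04 ] [ 0.011 -0.032 -0.021]
[[100.7, 255.0], [104.7, 255.5], [182.7, 204.0], [180.5, 202.6]]
271.6205122721004 195.21873954118107
```

View pics/s2.png

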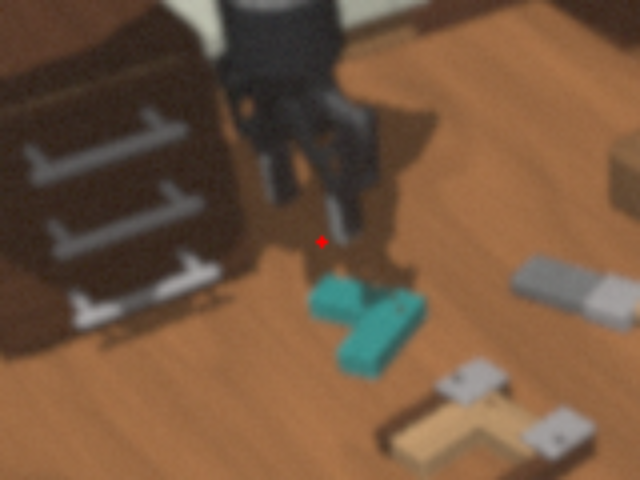

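The side picture and its depth show the fingertips (340,240 in the crop) about 20 mm above the reported TCP instead of ahead of it. The reported z is therefore about 33 mm too low, while x and y agree. I'll work with that offset (closed tip z ≈ reported + 14 mm) and go back behind the jig.

```bash
python3 -m handwheel '[{"translation":[-0.014,-0.024,0],"twist":0,"fingers":0},{"translation":[-0.014,-0.024,0],"twist":0,"fingers":0},{"translation":[-0.014,-0.024,0],"twist":0,"fingers":0},{"translation":[-0.014,-0.024,0],"twist":0,"fingers":0},{"translation":[-0.014,-0.024,0],"twist":0,"fingers":0},{"translation":[-0.014,-0.023,0],"twist":0,"fingers":0},{"translation":[0,0,0.03],"twist":0,"fingers":0},{"translation":[0,0,0.03],"twist":0,"fingers":0},{"translation":[0,0,0.02],"twist":0,"fingers":0},{"translation":[0,0,0],"twist":0,"fingers":0}]'
python3 -m handwheel '[{"translation":[0,0,0],"twist":0,"fingers":0},{"translation":[0,0,0],"twist":0,"fingers":0}]'
cat > tip.py <<'E'
from h import *
o=bot.get_obs();p=np.array(o['ee_pos']);R=np.array(o['ee_rot']);c=bot.read_camera("side");P=cloud(c)
Q=(P-p)@R;g=c['pixels'].astype(int);dark=(g.max(-1)-g.min(-1)<25)
m=(np.abs(Q[...,0])<.02)&(np.abs(Q[...,1])<.05)&(Q[...,2]<.03)&(Q[...,2]>-.05)&(P[...,2]>.008)&dark
print("tip world z",np.round(np.sort(P[m][:,2])[:8],4),"ee z",p[2])
E
python3 tip.py; python3 goto.py .6175 .3147 -.008 1.768
```

```text
time_s: 6.75
ee_pos: [0.622, 0.308, 0.0243]
ee_rot: [[-0.981, -0.193, -0.009], [-0.193, 0.981, -0.003], [0.01, -0.001, -1.0]]
contact_force: [-0.7, -1.0, -0.4]
opening: -0.002
gripper_force: 0.0
time_s: 6.92
ee_pos: [0.6262, 0.3109, 0.0313]
ee_rot: [[-0.981, -0.195, 0.002], [-0.195, 0.981, 0.0], [-0.002, 0.0, -1.0]]
contact_force: [0.2, 0.3, 0.3]
opening: -0.001
gripper_force: 0.0
tip world z [0.0473 0.0478 0.0505 0.0511 0.0513 0.0526 0.0539 0.0539] ee z 0.031325289389050576
t 6.97 p [0.6266 0.3114 0.032 ] ya 1.767 tilt -1.0 F [0.3 0.3 0.9] open -0.4 q6 -1.47
tool shift [0.0084 0.005  0.04  ] twist -0.001
```

```bash
python3 -m handwheel '[{"translation":[0,0.004,0.015],"twist":0,"fingers":0},{"translation":[0,0,0.012],"twist":0,"fingers":0},{"translation":[0,0,0.008],"twist":0,"fingers":0},{"translation":[0,0,0],"twist":0,"fingers":0},{"translation":[0,0,0],"twist":0,"fingers":0}]'
python3 tip.py; python3 goto.py .5359 .2926 -.008 1.768
```

```text
time_s: 7.38
ee_pos: [0.6237, 0.3153, -0.0055]
ee_rot: [[-0.981, -0.196, -0.001], [-0.196, 0.981, -0.0], [0.001, -0.0, -1.0]]
contact_force: [0.2, 0.3, 0.0]
opening: 0.005
gripper_force: 0.0
tip world z [0.0102 0.011  0.0146 0.0148 0.015  0.0153 0.0168 0.0176] ee z -0.005464264453369241
t 7.43 p [ 0.6243  0.3155 -0.0049] ya 1.768 tilt -1.0 F [ 0.5 -0.4  0.2] open -0.2 q6 -1.46
tool shift [ 0.0911 -0.0051  0.0031] twist 0.0
```

```bash
python3 -m handwheel '[{"translation":[0.009,0,0.001],"twist":0,"fingers":0},{"translation":[0.009,0,0],"twist":0,"fingers":0},{"translation":[0.009,0,0],"twist":0,"fingers":0},{"translation":[0.009,0,0],"twist":0,"fingers":0},{"translation":[0.007,0,0],"twist":0,"fingers":0}]'
python3 -m handwheel '[{"translation":[0.008,0,0],"twist":0,"fingers":0},{"translation":[0.008,0,0],"twist":0,"fingers":0},{"translation":[0.008,0,0],"twist":0,"fingers":0},{"translation":[0.008,0,0],"twist":0,"fingers":0},{"translation":[0.008,0,0],"twist":0,"fingers":0},{"translation":[0.008,0,0],"twist":0,"fingers":0},{"translation":[0,0,0],"twist":0,"fingers":0},{"translation":[0,0,0],"twist":0,"fingers":0}]'
python3 goto.py .5359 .2926 -.008 1.768
```

```text
time_s: 7.85
ee_pos: [0.5821, 0.3071, -0.0052]
ee_rot: [[-0.981, -0.196, 0.002], [-0.196, 0.981, 0.0], [-0.002, 0.0, -1.0]]
contact_force: [0.6, 0.3, 0.7]
opening: 0.0
gripper_force: 0.2
time_s: 8.52
ee_pos: [0.5341, 0.2976, -0.0062]
ee_rot: [[-0.981, -0.196, -0.001], [-0.196, 0.981, -0.0], [0.001, -0.0, -1.0]]
contact_force: [0.1, -1.0, 0.3]
opening: -0.001
gripper_force: 0.0
t 8.52 p [ 0.5341  0.2976 -0.0062] ya 1.768 tilt -1.0 F [ 0.1 -1.   0.3] open -0.1 q6 -1.44
tool shift [-0.0008 -0.0052  0.0018] twist 0.0
```

```bash
python3 -m handwheel '[{"translation":[-0.008,0,0],"twist":0,"fingers":0},{"translation":[0,0,-0.02],"twist":0,"fingers":0},{"translation":[0,0,-0.04],"twist":0,"fingers":0.06},{"translation":[0,0.03,-0.025],"twist":0,"fingers":0.06},{"translation":[0,0.04,0],"twist":0,"fingers":0.06},{"translation":[0,0.04,0],"twist":0,"fingers":0.06},{"translation":[0,0.02,0],"twist":0,"fingers":0.06},{"translation":[0,0,0],"twist":0,"fingers":0.06},{"translation":[0,0,0],"twist":0,"fingers":0.06}]'
python3 - <<'E'
from h import *
c=bot.read_camera("top")
for g in ((.482,.281,3.34),(.5408,.2926,3.34)): print(np.round(fitL(c,g,.02),4))
E
python3 goto.py .482 .281 .1 1.768
```

```text
time_s: 9.27
ee_pos: [0.5173, 0.428, 0.0785]
ee_rot: [[-0.98, -0.198, 0.0], [-0.198, 0.98, -0.0], [-0.0, -0.0, -1.0]]
contact_force: [0.2, -0.4, -0.7]
opening: 0.699
gripper_force: 0.0
[0.4823 0.2811 3.3402 0.0561]
[0.4821 0.281  3.343  0.0766]
t 9.32 p [0.5176 0.4268 0.0784] ya 1.769 tilt -1.0 F [-0.2 -0.7 -0.6] open 60.1 q6 -1.24
tool shift [ 0.0636 -0.1359 -0.0215] twist 0.001
```

```bash
python3 -m handwheel '[{"translation":[0.018,-0.03,0],"twist":0,"fingers":0.055},{"translation":[0.018,-0.03,0],"twist":0,"fingers":0.055},{"translation":[0.018,-0.03,0],"twist":0,"fingers":0.055},{"translation":[0.018,-0.022,0],"twist":0,"fingers":0.055},{"translation":[0,0,0.02],"twist":0,"fingers":0.055},{"translation":[0,0,0],"twist":0,"fingers":0.055},{"translation":[0,0,0],"twist":0,"fingers":0.055}]'
python3 goto.py .4673 .3045 -.012 1.771; python3 tip.py
```

```text
time_s: 9.9
ee_pos: [0.4687, 0.3013, 0.0585]
ee_rot: [[-0.981, -0.194, -0.001], [-0.194, 0.981, -0.001], [0.002, -0.0, -1.0]]
contact_force: [1.1, -0.4, 0.9]
opening: 0.643
gripper_force: 0.0
t 9.9 p [0.4687 0.3013 0.0585] ya 1.766 tilt -1.0 F [ 1.1 -0.4  0.9] open 54.9 q6 -1.39
tool shift [0.0007 0.0035 0.0705] twist -0.005
tip world z [0.0776 0.0786 0.0787 0.0788 0.0793 0.0798 0.081  0.0814] ee z 0.05848999037163053
```

```bash
python3 -m handwheel '[{"translation":[0.001,0.003,0.03],"twist":-0.005,"fingers":0.055},{"translation":[0,0,0.025],"twist":0,"fingers":0.055},{"translation":[0,0,0.014],"twist":0,"fingers":0.055},{"translation":[0,0,0],"twist":0,"fingers":0.055},{"translation":[0,0,0],"twist":0,"fingers":0.02},{"translation":[0,0,0],"twist":0,"fingers":0.02},{"translation":[0,0,0],"twist":0,"fingers":0.02},{"translation":[0,0,0],"twist":0,"fingers":0.02},{"translation":[0,0,0],"twist":0,"fingers":0.02}]'
python3 goto.py .4673 .3045 -.012 1.771;
```

```text
time_s: 10.7
ee_pos: [0.4683, 0.3061, -0.0087]
ee_rot: [[-0.98, -0.201, 0.003], [-0.201, 0.98, 0.001], [-0.003, 0.001, -1.0]]
contact_force: [-0.6, 0.6, 5.6]
opening: 0.355
gripper_force: 60.8
t 10.7 p [ 0.4683  0.3061 -0.0087] ya 1.773 tilt -1.0 F [-0.6  0.6  5.6] open 30.3 q6 -1.39
tool shift [ 0.0013 -0.0014  0.0033] twist 0.002
```

```bash
python3 -m handwheel '[{"translation":[0,0,-0.02],"twist":0,"fingers":0.02},{"translation":[0,0,-0.035],"twist":0,"fingers":0.02},{"translation":[0,0,-0.04],"twist":0,"fingers":0.02},{"translation":[0,0,-0.015],"twist":0,"fingers":0.02},{"translation":[0,0,0],"twist":0.09,"fingers":0.02},{"translation":[0,0,0],"twist":0.09,"fingers":0.02},{"translation":[0,0,0],"twist":0.09,"fingers":0.02},{"translation":[0,0,0],"twist":0.09,"fingers":0.02}]'
python3 -m handwheel '[{"translation":[-0.006,-0.013,0],"twist":0,"fingers":0.02},{"translation":[-0.011,-0.026,0],"twist":0,"fingers":0.02},{"translation":[-0.011,-0.026,0],"twist":0,"fingers":0.02},{"translation":[-0.011,-0.026,0],"twist":0,"fingers":0.02},{"translation":[-0.011,-0.026,0],"twist":0,"fingers":0.02},{"translation":[-0.011,-0.026,0],"twist":0,"fingers":0.02},{"translation":[-0.011,-0.026,0],"twist":0,"fingers":0.02},{"translation":[-0.011,-0.026,0],"twist":0,"fingers":0.02},{"translation":[-0.011,-0.026,0],"twist":0,"fingers":0.02},{"translation":[-0.011,-0.026,0],"twist":0,"fingers":0.02}]'
python3 -m handwheel '[{"translation":[-0.006,-0.013,0],"twist":0,"fingers":0.02},{"translation":[0,0,0],"twist":0,"fingers":0.02},{"translation":[0,0,0],"twist":0,"fingers":0.02},{"translation":[0,0,0],"twist":0,"fingers":0.02}]'
python3 goto.py .5347 .0319 .026 1.413
python3 - <<'E'
from h import *
for n in("top","side"):
    c=bot.read_camera(n);u,v=proj(c,[[.54,.01,.09]])[0].astype(int)
    cv2.imwrite(f"pics/{n}3.png",c['pixels'][v-75:v+75,u-100:u+100,::-1])
a,b=[cv2.resize(cv2.imread(f"pics/{n}3.png"),(400,300),interpolation=cv2.INTER_CUBIC) for n in("top","side")]
cv2.imwrite("pics/c3.png",np.hstack([a,b]))
E
```

```text
time_s: 11.37
ee_pos: [0.467, 0.3055, 0.1004]
ee_rot: [[-0.987, 0.162, 0.001], [0.162, 0.987, 0.0], [-0.001, 0.0, -1.0]]
contact_force: [0.2, 0.1, -1.3]
opening: 0.361
gripper_force: 60.0
time_s: 12.2
ee_pos: [0.5319, 0.0437, 0.1002]
ee_rot: [[-0.988, 0.157, 0.0], [0.157, 0.988, -0.0], [-0.0, 0.0, -1.0]]
contact_force: [0.6, 0.1, -1.4]
opening: 0.361
gripper_force: 60.1
time_s: 12.53
ee_pos: [0.5353, 0.0319, 0.0998]
ee_rot: [[-0.988, 0.157, -0.0], [0.157, 0.988, 0.001], [0.001, 0.0, -1.0]]
contact_force: [0.2, 0.1, 0.1]
opening: 0.357
gripper_force: 60.1
t 12.53 p [0.5353 0.0319 0.0998] ya 1.413 tilt -1.0 F [0.2 0.1 0.1] open 30.5 q6 -1.56
tool shift [ 0.0005 -0.0002  0.0738] twist -0.0
```

View pics/c3.png

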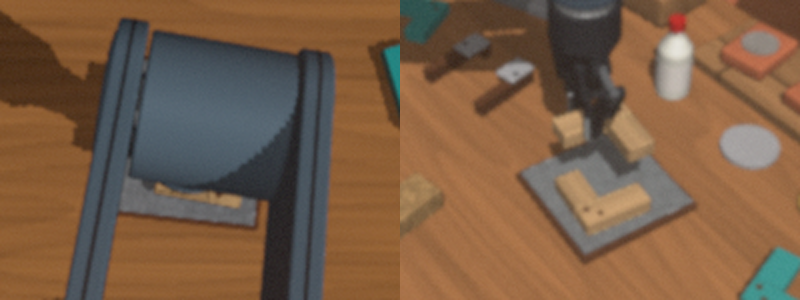

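The piece hangs level in the side view (600,130), with its heel opposite the base's heel (590,215). I'll lower it.

```bash
python3 -m handwheel '[{"translation":[0.0005,0,0.02],"twist":0,"fingers":0.02},{"translation":[0,0,0.025],"twist":0,"fingers":0.02},{"translation":[0,0,0.015],"twist":0,"fingers":0.02},{"translation":[0,0,0.008],"twist":0,"fingers":0.02},{"translation":[0,0,0],"twist":0,"fingers":0.02},{"translation":[0,0,0],"twist":0,"fingers":0.02},{"translation":[0,0,0],"twist":0,"fingers":0.02}]'
python3 goto.py .5347 .0319 .026 1.413
python3 -m handwheel '[{"translation":[0,0,0.002],"twist":0,"fingers":0.02},{"translation":[0,0,0.002],"twist":0,"fingers":0.02},{"translation":[0,0,0.001],"twist":0,"fingers":0.02},{"translation":[0,0,0],"twist":0,"fingers":0.02}]'
python3 goto.py .5347 .0319 .026 1.413
```

```text
time_s: 13.22
ee_pos: [0.5361, 0.0316, 0.0328]
ee_rot: [[-0.988, 0.157, 0.002], [0.157, 0.988, -0.0], [-0.002, 0.0, -1.0]]
contact_force: [-0.0, 0.2, 0.3]
opening: 0.36
gripper_force: 60.1
t 13.22 p [0.5361 0.0316 0.0328] ya 1.414 tilt -1.0 F [-0.   0.2  0.3] open 30.7 q6 -1.56
tool shift [0.0015 0.     0.0068] twist 0.001
time_s: 13.55
ee_pos: [0.5352, 0.0313, 0.0269]
ee_rot: [[-0.988, 0.157, 0.0], [0.157, 0.988, -0.0], [-0.0, -0.0, -1.0]]
contact_force: [0.5, 0.0, -1.0]
opening: 0.352
gripper_force: 60.1
t 13.55 p [0.5352 0.0313 0.0269] ya 1.413 tilt -1.0 F [ 0.5  0.  -1. ] open 30.0 q6 -1.56
tool shift [0.0006 0.0005 0.0009] twist -0.0
```

```bash
python3 -m handwheel '[{"translation":[0.0005,0,0.001],"twist":0,"fingers":0.02},{"translation":[0,0,0.001],"twist":0,"fingers":0.02},{"translation":[0,0,0],"twist":0,"fingers":0.02}]'
python3 -m handwheel '[{"translation":[0,0,0],"twist":0,"fingers":0.055},{"translation":[0,0,0],"twist":0,"fingers":0.055},{"translation":[0,0,0],"twist":0,"fingers":0.055},{"translation":[0,0,0],"twist":0,"fingers":0.055},{"translation":[0,0,-0.02],"twist":0,"fingers":0.055},{"translation":[0,0,-0.035],"twist":0,"fingers":0.055},{"translation":[0,0,-0.03],"twist":0,"fingers":0.055},{"translation":[0.01,-0.03,0],"twist":0,"fingers":0.055},{"translation":[0.01,-0.038,0],"twist":0,"fingers":0.055},{"translation":[0.01,-0.038,0],"twist":0,"fingers":0.055}]'
python3 -m handwheel '[{"translation":[0.01,-0.038,0],"twist":0,"fingers":0.055},{"translation":[0.01,-0.038,0],"twist":0,"fingers":0.055},{"translation":[0.01,-0.038,0],"twist":0,"fingers":0.055},{"translation":[0,-0.03,0],"twist":0,"fingers":0.055},{"translation":[0,0,0],"twist":0,"fingers":0.055},{"translation":[0,0,0],"twist":0,"fingers":0.055}]'
python3 - <<'E'
from h import *
c=bot.read_camera("top")
print("stack2",np.round(fitL(c,(.539,.0044,2.98),.055),4),"loose",np.round(fitL(c,(.5157,-.2994,-.18),.02),4))
im=c['pixels'];u,v=proj(c,[[.53,-.1,.03]])[0].astype(int)
cv2.imwrite("pics/t4.png",cv2.resize(im[v-80:v+80,u-110:u+110,::-1],None,fx=3,fy=3,interpolation=cv2.INTER_CUBIC))
E
python3 goto.py .5157 -.2994 .05 1.39
```

```text
time_s: 13.8
ee_pos: [0.5352, 0.0313, 0.0262]
ee_rot: [[-0.988, 0.157, 0.001], [0.157, 0.988, -0.0], [-0.001, -0.0, -1.0]]
contact_force: [-2.2, 0.3, 11.3]
opening: 0.362
gripper_force: 61.5
time_s: 14.63
ee_pos: [0.4884, -0.069, 0.1104]
ee_rot: [[-0.988, 0.154, 0.002], [0.154, 0.988, -0.001], [-0.002, -0.0, -1.0]]
contact_force: [0.6, -0.6, -0.4]
opening: 0.641
gripper_force: 0.0
time_s: 15.13
ee_pos: [0.4358, -0.2076, 0.1097]
ee_rot: [[-0.987, 0.161, 0.0], [0.161, 0.987, 0.0], [-0.0, 0.0, -1.0]]
contact_force: [0.4, -0.2, -0.7]
opening: 0.643
gripper_force: 0.0
stack2 [0.529  0.0038 2.9603 0.6171] loose [ 0.5161 -0.299  -0.1769  0.1209]
t 15.18 p [ 0.4359 -0.2062  0.1095] ya 1.411 tilt -1.0 F [-0.6  0.7 -0.4] open 54.9 q6 -2.09
tool shift [-0.0937 -0.0794  0.0594] twist 0.021
```

View pics/t4.png

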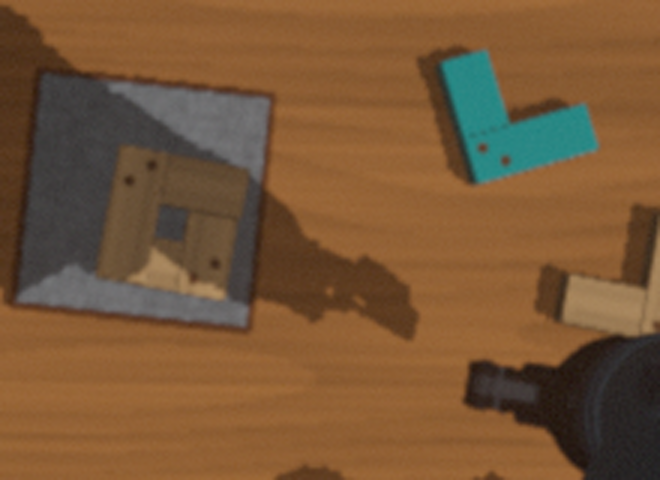

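Picture: the pile of two is neat, at (175,225) in the crop. The loose wooden corner is at (610,300) on the right, partly under the gripper. On to the loose piece.

```bash
python3 -m handwheel '[{"translation":[-0.02,-0.02,0],"twist":0.021,"fingers":0.055},{"translation":[-0.02,-0.025,0],"twist":0,"fingers":0.055},{"translation":[-0.02,-0.025,0],"twist":0,"fingers":0.055},{"translation":[-0.02,-0.025,0],"twist":0,"fingers":0.055},{"translation":[-0.02,-0.01,0.03],"twist":0,"fingers":0.055},{"translation":[0,0,0.02],"twist":0,"fingers":0.055},{"translation":[0,0,0],"twist":0,"fingers":0.055},{"translation":[0,0,0],"twist":0,"fingers":0.055}]'
python3 goto.py .5209 -.3268 -.006 1.392; python3 tip.py
```

```text
time_s: 15.85
ee_pos: [0.5158, -0.3241, 0.0582]
ee_rot: [[-0.984, 0.176, -0.004], [0.176, 0.984, 0.004], [0.004, 0.003, -1.0]]
contact_force: [-0.1, -0.0, 0.5]
opening: 0.642
gripper_force: 0.0
t 15.85 p [ 0.5158 -0.3241  0.0582] ya 1.394 tilt -1.0 F [-0.1 -0.   0.5] open 54.8 q6 -2.14
tool shift [-0.0057 -0.002   0.0642] twist 0.002
tip world z [0.0786 0.0792 0.0814 0.0814 0.0823 0.0824 0.0824 0.0825] ee z 0.058236686185904975
```

```bash
python3 -m handwheel '[{"translation":[-0.005,-0.002,0.025],"twist":0,"fingers":0.055},{"translation":[0,0,0.025],"twist":0,"fingers":0.055},{"translation":[0,0,0.014],"twist":0,"fingers":0.055},{"translation":[0,0,0],"twist":0,"fingers":0.055},{"translation":[0,0,0],"twist":0,"fingers":0.055},{"translation":[0,0,0],"twist":0,"fingers":0.055}]'
python3 goto.py .5209 -.3268 -.006 1.392
```

```text
time_s: 16.4
ee_pos: [0.5222, -0.3301, -0.0019]
ee_rot: [[-0.984, 0.177, 0.002], [0.177, 0.984, -0.002], [-0.003, -0.002, -1.0]]
contact_force: [-0.2, -1.3, 0.2]
opening: 0.644
gripper_force: 0.0
t 16.4 p [ 0.5222 -0.3301 -0.0019] ya 1.393 tilt -1.0 F [-0.2 -1.3  0.2] open 55.0 q6 -2.14
tool shift [0.0018 0.003  0.0041] twist 0.001
```

```bash
python3 -m handwheel '[{"translation":[0.002,0.003,0.004],"twist":0,"fingers":0.055},{"translation":[0,0,0],"twist":0,"fingers":0.055},{"translation":[0,0,0],"twist":0,"fingers":0.055},{"translation":[0,0,0],"twist":0,"fingers":0.02},{"translation":[0,0,0],"twist":0,"fingers":0.02},{"translation":[0,0,0],"twist":0,"fingers":0.02},{"translation":[0,0,0],"twist":0,"fingers":0.02},{"translation":[0,0,0],"twist":0,"fingers":0.02}]'
python3 goto.py .5209 -.3268 -.006 1.392
```

```text
time_s: 17.07
ee_pos: [0.5199, -0.3268, -0.0075]
ee_rot: [[-0.984, 0.178, 0.001], [0.178, 0.984, -0.001], [-0.001, -0.001, -1.0]]
contact_force: [0.0, 0.7, 5.3]
opening: 0.355
gripper_force: 60.0
t 17.07 p [ 0.5199 -0.3268 -0.0075] ya 1.392 tilt -1.0 F [0.  0.7 5.3] open 30.3 q6 -2.13
tool shift [-0.001   0.0002 -0.0015] twist -0.0
```

```bash
python3 -m handwheel '[{"translation":[0,0,-0.02],"twist":0,"fingers":0.02},{"translation":[0,0,-0.035],"twist":0,"fingers":0.02},{"translation":[0,0,-0.04],"twist":0,"fingers":0.02},{"translation":[0,0,-0.02],"twist":-0.021,"fingers":0.02},{"translation":[0.001,0.013,0],"twist":0,"fingers":0.02},{"translation":[0.002,0.026,0],"twist":0,"fingers":0.02},{"translation":[0.002,0.03,0],"twist":0,"fingers":0.02},{"translation":[0.002,0.03,0],"twist":0,"fingers":0.02},{"translation":[0.002,0.03,0],"twist":0,"fingers":0.02},{"translation":[0.002,0.03,0],"twist":0,"fingers":0.02}]'
python3 -m handwheel '[{"translation":[0.003,0.03,0],"twist":0,"fingers":0.02},{"translation":[0.003,0.03,0],"twist":0,"fingers":0.02},{"translation":[0.003,0.03,0],"twist":0,"fingers":0.02},{"translation":[0.002,0.026,0],"twist":0,"fingers":0.02},{"translation":[0.002,0.017,0],"twist":0,"fingers":0.02},{"translation":[0,0.011,0],"twist":0,"fingers":0.02},{"translation":[0,0,0],"twist":0,"fingers":0.02},{"translation":[0,0,0],"twist":0,"fingers":0.02},{"translation":[0,0,0],"twist":0,"fingers":0.02}]'
python3 goto.py .5438 -.0233 .0475 1.413
python3 - <<'E'
from h import *
c=bot.read_camera("side");u,v=proj(c,[[.54,.01,.07]])[0].astype(int)
cv2.imwrite("pics/s5.png",cv2.resize(c['pixels'][v-60:v+60,u-80:u+80,::-1],None,fx=4,fy=4,interpolation=cv2.INTER_CUBIC))
E
```

```text
time_s: 17.9
ee_pos: [0.5327, -0.1655, 0.1055]
ee_rot: [[-0.987, 0.158, -0.002], [0.158, 0.987, 0.001], [0.002, 0.001, -1.0]]
contact_force: [0.9, 0.9, -0.5]
opening: 0.36
gripper_force: 59.6
time_s: 18.65
ee_pos: [0.5434, -0.0242, 0.1064]
ee_rot: [[-0.988, 0.158, -0.001], [0.158, 0.988, -0.0], [0.001, -0.0, -1.0]]
contact_force: [-0.0, -0.6, 0.3]
opening: 0.359
gripper_force: 59.6
t 18.65 p [ 0.5434 -0.0242  0.1064] ya 1.413 tilt -1.0 F [-0.  -0.6  0.3] open 30.7 q6 -1.66
tool shift [-0.0003  0.001   0.0589] twist -0.0
```

View pics/s5.png

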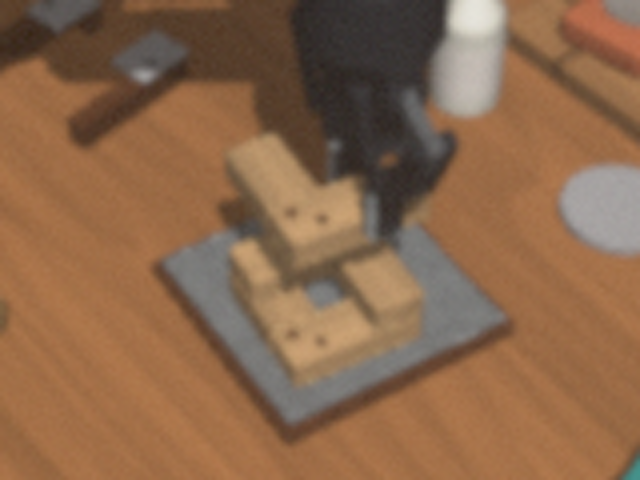

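The third corner (300,200) hangs level above the two-high pile (330,300), with its heel above the base's heel as it should be. I'll lower it.

```bash
python3 -m handwheel '[{"translation":[0,0.001,0.02],"twist":0,"fingers":0.02},{"translation":[0,0,0.02],"twist":0,"fingers":0.02},{"translation":[0,0,0.01],"twist":0,"fingers":0.02},{"translation":[0,0,0.004],"twist":0,"fingers":0.02},{"translation":[0,0,0],"twist":0,"fingers":0.02},{"translation":[0,0,0],"twist":0,"fingers":0.02},{"translation":[0,0,0],"twist":0,"fingers":0.02}]'
python3 goto.py .5438 -.0233 .0475 1.413
python3 -m handwheel '[{"translation":[0,0,0.002],"twist":0,"fingers":0.02},{"translation":[0,0,0.001],"twist":0,"fingers":0.02},{"translation":[0,0,0.001],"twist":0,"fingers":0.02},{"translation":[0,0,0],"twist":0,"fingers":0.02}]'
python3 goto.py .5438 -.0233 .0475 1.413
```

```text
time_s: 19.28
ee_pos: [0.5444, -0.0229, 0.0538]
ee_rot: [[-0.988, 0.157, 0.002], [0.157, 0.988, -0.0], [-0.002, -0.0, -1.0]]
contact_force: [-0.3, -0.8, 0.2]
opening: 0.355
gripper_force: 59.5
t 19.28 p [ 0.5444 -0.0229  0.0538] ya 1.413 tilt -1.0 F [-0.3 -0.8  0.2] open 30.3 q6 -1.66
tool shift [ 0.0006 -0.0005  0.0063] twist -0.0
time_s: 19.62
ee_pos: [0.5436, -0.0223, 0.0488]
ee_rot: [[-0.988, 0.157, 0.0], [0.157, 0.988, -0.0], [-0.0, -0.0, -1.0]]
contact_force: [0.7, -0.6, -1.3]
opening: 0.36
gripper_force: 59.5
t 19.62 p [ 0.5436 -0.0223  0.0488] ya 1.413 tilt -1.0 F [ 0.7 -0.6 -1.3] open 30.7 q6 -1.66
tool shift [-0.0003 -0.001   0.0013] twist 0.0
```

```bash
python3 -m handwheel '[{"translation":[0,-0.001,0.001],"twist":0,"fingers":0.02},{"translation":[0,0,0.001],"twist":0,"fingers":0.02},{"translation":[0,0,0],"twist":0,"fingers":0.02}]'
python3 goto.py .5438 -.0233 .0475 1.413
```

```text
time_s: 19.87
ee_pos: [0.5436, -0.0235, 0.0474]
ee_rot: [[-0.988, 0.157, 0.0], [0.157, 0.988, -0.0], [-0.0, -0.0, -1.0]]
contact_force: [-1.9, 0.0, 4.0]
opening: 0.36
gripper_force: 60.1
t 19.87 p [ 0.5436 -0.0235  0.0474] ya 1.413 tilt -1.0 F [-1.9  0.   4. ] open 30.7 q6 -1.66
tool shift [-0.0002  0.0002 -0.0001] twist 0.0
```

```bash
python3 -m handwheel '[{"translation":[0,0,0],"twist":0,"fingers":0.055},{"translation":[0,0,0],"twist":0,"fingers":0.055},{"translation":[0,0,0],"twist":0,"fingers":0.055},{"translation":[0,0,0],"twist":0,"fingers":0.055},{"translation":[0,0,-0.02],"twist":0,"fingers":0.055},{"translation":[0,0,-0.035],"twist":0,"fingers":0.055},{"translation":[0,0,-0.03],"twist":0,"fingers":0.055},{"translation":[0.01,-0.03,0],"twist":0,"fingers":0.055},{"translation":[0.01,-0.038,0],"twist":0,"fingers":0.055},{"translation":[0.01,-0.038,0],"twist":0,"fingers":0.055}]'
python3 -m handwheel '[{"translation":[0.01,-0.038,0],"twist":0,"fingers":0.055},{"translation":[0.01,-0.038,0],"twist":0,"fingers":0.055},{"translation":[0.01,-0.038,0],"twist":0,"fingers":0.055},{"translation":[0,-0.038,0],"twist":0,"fingers":0.055},{"translation":[0,-0.038,0],"twist":0,"fingers":0.055},{"translation":[0,-0.038,0],"twist":0,"fingers":0.055},{"translation":[0,0,0],"twist":0,"fingers":0.055},{"translation":[0,0,0],"twist":0,"fingers":0.055}]'
python3 - <<'E'
from h import *
c=bot.read_camera("top");d=bot.read_camera("side")
print("top piece",np.round(fitL(c,(.539,.004,-.158),.075),4))
o=[]
for k in (c,d):
    u,v=proj(k,[[.54,.004,.06]])[0].astype(int)
    o.append(cv2.resize(k['pixels'][v-40:v+40,u-50:u+50,::-1],(400,320),interpolation=cv2.INTER_CUBIC))
cv2.imwrite("pics/f.png",np.hstack(o))
P=cloud(c);q=P[(np.hypot(P[...,0]-.539,P[...,1]-.004)<.06)&(P[...,2]>.066)];print(len(q),q.mean(0).round(4),np.round(np.linalg.lstsq(np.c_[q[:,:2]-q[:,:2].mean(0),np.ones(len(q))],q[:,2],rcond=None)[0],3))
E
```

```text
time_s: 20.7
ee_pos: [0.4972, -0.1237, 0.1326]
ee_rot: [[-0.988, 0.154, 0.002], [0.154, 0.988, -0.001], [-0.002, -0.001, -1.0]]
contact_force: [0.1, -0.2, -1.3]
opening: 0.644
gripper_force: 0.0
time_s: 21.37
ee_pos: [0.431, -0.3458, 0.1314]
ee_rot: [[-0.987, 0.161, -0.0], [0.161, 0.987, 0.0], [0.0, 0.0, -1.0]]
contact_force: [0.4, 0.5, -0.3]
opening: 0.643
gripper_force: 0.0
top piece [ 0.551   0.0029 -0.2295  0.5216]
1278 [ 0.5266 -0.0047  0.0744] [-0.    -0.002  0.074]
```

View pics/f.png

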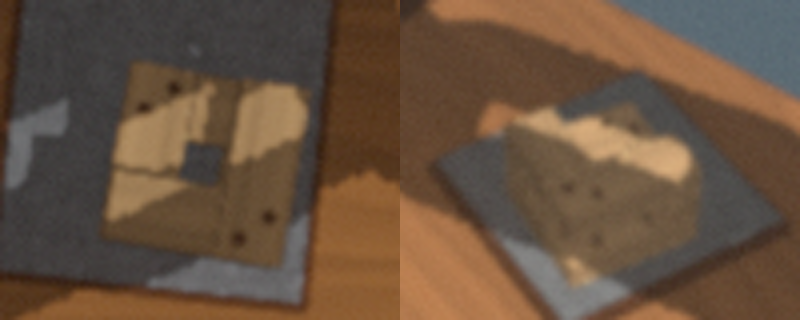

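The final picture shows a neat square pile (205,165 in the left half). The top piece is level at 0.074 m, and its centroid is within about 1 mm of plan.

```bash
python3 -c "
from station import bot
print(bot.hand_in())"
```

```text
the job is handed in; nothing more can be done
None
```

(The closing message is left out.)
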